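# Stack test modules and hold the clamp on its third click

## Task

Stack the green module squarely on the grey one standing in the clamping rig and the blue module squarely on the green one, and let go of them. Then swing the red ratchet lever, away from the stack, exactly three clicks - never on to the fourth - so that the pad clamps the stack, and finish still holding the lever there, because it springs back when let go. Leave the screwdriver, the jar and the plug alone.

Things in the scene. Friction and masses are not known exactly. Their poses are not given: they have to be found in the camera images.
- rig: Aluminium clamping rig, fixed: plate 150 x 310 mm, 15 mm thick, y -240 to +70 mm, x -75 to +75 mm in rig axes. Origin on the table under the middle of the stack's place, z up. The stack's 90 mm sides lie along rig y. An upright fence, 66 mm along x, top 110 mm above the table, has its face at y = +50 mm. Beside the stack along x the plate is free. Lever pivot: x = 0, y = -165 mm.
- pad: The orange-faced upright clamp pad, 56 mm along rig x, 8 mm thick, from 18 to 110 mm above the table. Origin 15 mm above the table, mid-thickness; its face, 4 mm further, is at rig y = -54 mm while the lever rests. It moves towards rig +y by 20 mm per rad of lever, on a spring of 1500 N/m, and pushes the stack together and towards the fence.
- base_center (a point): Centre of the grey module (loose, 0.4 kg) that already stands on the rig's plate, long side along rig y. All three modules are closed boxes 60 (own x) x 90 (own y) x 40 mm (z) with a flat top: a coloured rim round a white lid with dark dots; this point lies half-way up, 20 mm above the underside.
- green_center (a point): Centre of the green module (60 x 90 x 40 mm, about 0.25 kg, loose on the table), half-way up; own x along its 60 mm side, y along its 90 mm side, z up.
- blue_center (a point): Centre of the dark blue module (60 x 90 x 40 mm, about 0.25 kg, loose on the table), half-way up; axes as for the green one.
- lever_grip (a point): Point on the axis of the lever's red upright round grip, 85 mm from the pivot, 90 mm above the table. Grip: 18 mm thick, 52 to 114 mm above the table, on a flat red arm (44 to 52 mm). Own x points from the pivot along the arm, z up. At rest the arm points along rig -x; it swings anticlockwise seen from above, the grip going towards rig -y, away from the stack.
- lever (a joint): Lever angle in rad: 0 at rest, 1.25 at the far stop. A spring pushes it back (3 N at the grip at rest, 5 N at 0.85 rad). A click every 0.25 rad (21 mm at the grip): a sprung pawl adds up to 2 N going up a tooth, takes as much off going down into the notch, then the push jumps up by 3 to 4 N at the notch's bottom. The pad on the stack adds 1 to 3 N near the third click.
- dial_mark (a point): White line on the grey 114 mm dial under the lever, 49 mm from the pivot, 23 mm above the table; own x points from the pivot through it. The dial sets the free play, which varies, and stays as found. Angle from line to arm: 0.05 to 0.2 rad at rest; first tooth met at 0.22; tooth tops at 0.35, 0.60, 0.85, 1.10, 1.35; notch bottoms of clicks 1, 2, 3 at 0.475, 0.725, 0.975.
- screwdriver_grip (a point): Handle of a screwdriver lying on the table, a bystander: leave alone.
- jar_center (a point): Centre of a white jar with green cap, 48 mm wide and 60 mm high, a bystander: leave alone.
- plug_center (a point): Centre of the body of a black twin plug, 30 x 50 x 24 mm with two grey stubs on top, a bystander: leave alone.
Mind the look-alikes: they are no part of the job. Leave any orange or yellow look-alike of the part that bears green_center alone.

How it is judged:
On the way, in this order (a step that is already met when the one before it is completed fails the run):
1. the green module stands squarely on the grey one, let go (x of green_center in the frame of base_center between -0.008 and 0.008 m and y of green_center in the frame of base_center between -0.008 and 0.008 m and z of green_center in the frame of base_center between 0.036 and 0.044 m and angle between the x axis of green_center and the x axis of base_center, either way round below 0.12 rad and angle between green_center's own z axis and vertical below 0.06 rad and contact force between the fingers and green below 0.05 N), for 0.2 s.
2. the blue module stands squarely on the green one, let go (x of blue_center in the frame of green_center between -0.008 and 0.008 m and y of blue_center in the frame of green_center between -0.008 and 0.008 m and z of blue_center in the frame of green_center between 0.036 and 0.044 m and angle between the x axis of blue_center and the x axis of green_center, either way round below 0.12 rad and angle between blue_center's own z axis and vertical below 0.06 rad and contact force between the fingers and blue below 0.05 N and contact force between the fingers and green below 0.05 N), for 0.2 s.
3. the lever is on its third click (angle between the x axis of lever_grip and the x axis of dial_mark, either way round between 0.88 and 1.07 rad), for 0.2 s.
At the end, for the whole second after the job is handed in: Grey, green, blue stacked in the rig, each within 8 mm and 0.12 rad of square on the one below (grey within 10 and 15 mm of its place), the pad on one of them with over 0.5 N; lever still, on its third click (0.88 to 1.07 rad from the dial's line), fingers on it with over 1 N, off the modules (all of step 2 and all of step 3 and x of green_center in the frame of base_center between -0.008 and 0.008 m and y of green_center in the frame of base_center between -0.008 and 0.008 m and z of green_center in the frame of base_center between 0.036 and 0.044 m and angle between the x axis of green_center and the x axis of base_center, either way round below 0.12 rad and angle between green_center's own z axis and vertical below 0.06 rad and x of base_center in the frame of rig between -0.01 and 0.01 m and y of base_center in the frame of rig between -0.015 and 0.015 m and z of base_center in the frame of rig between 0.031 and 0.039 m and velocity of joint lever between -0.1 and 0.1 rad/s and contact force between the fingers and lever above 1 N and (contact force between pad and base above 0.5 N or contact force between pad and green above 0.5 N or contact force between pad and blue above 0.5 N)); the arm keeps its last pose, push and grip.
It fails at once if the lever is taken to the fourth click (angle between the x axis of lever_grip and the x axis of dial_mark, either way round above 1.12 rad).
It fails at once if the screwdriver is moved (by over 25 mm) (distance of screwdriver_grip from where it was at the start of the episode above 0.025 m).
It fails at once if the jar is moved (by over 25 mm) (distance of jar_center from where it was at the start of the episode above 0.025 m).
It fails at once if the plug is moved (by over 25 mm) (distance of plug_center from where it was at the start of the episode above 0.025 m).
It also fails if it takes over 67 s, if anything falls off the work surface, if the arm or the gripper's body presses on something with over 40 N, if the wrist force passes 120 N, or if a joint passes its speed limit or range.

## Robot

A 7-joint arm with a two-finger parallel gripper is mounted at the origin on the work surface. World frame = base frame: x ahead of the robot, y to its left, z up, the work surface at z = 0. Lengths are in m, angles in rad, forces in N, time in s.
With the tool pointing down it reaches from about 0.4 to 0.85 m from the base axis. Payload 10.4 kg.
Tool frame: the origin (TCP) lies on the mounting face of the last link; the fingertips stand r.tips_ahead ahead of it and the grasp point (between the pads) lies 164 mm ahead of it (r.tips_ahead is the distance from the TCP to the fingertips, in m); z points along the fingers, y is the line along which they close (so a half turn about z gives the same grasp; the last joint's range is limited). The gripper opens to 87 mm and grips with 3 to 60 N. Pads are 19 mm wide; open, the fingers measure 117 mm over their backs; the gripper's body (75 mm by 190 mm) begins 51 mm behind the grasp point.
Start: joints at [-1.302, 0.332, -0.065, 1.46, 0.022, 1.35, -0.088], TCP at [0.18, 0.599, 0.405] pointing down, gripper open.
Joint ranges: [-2.6, 2.6], [-0.5, 2.12], [-1.47, 1.34], [0.16, 2.42], [-1.27, 4.41], [0.06, 2.06], [-2.6, 2.6]. Speed limits (rad/s): [2.22, 2.22, 2.79, 2.79, 3.14, 3.14, 3.14].

## Interface

Orientations are given as a unit quaternion [x, y, z, w].
In Python, from bench import telemetry, imaging, job, r gives the robot as it stands.
- The arm moves only by the tool move_arm, never from a script. Its argument "steps" is a list of rows, each an object of numbers: "dx", "dy", "dz": the shift along the tool's x, y, z in cm; "spin": the turn about the tool's z in rad. In form: [{"dx": .., "dy": .., "dz": .., "spin": ..}, ...]. A call has 1 to 12 rows; each row shifts and turns the commanded pose from where the row before left it, along the tool's axes as they then stand; what a row does not reach is not made up. A row lasts 1/10 s, in which the tool goes at most 50 mm and 8.59 degrees, less where a joint would pass 70% of its speed; a pose out of reach is approached as far as the arm can. A call with a gripper value outside its range is refused whole. "claw" is the finger opening in cm, from 0 to 8.7, set as the call begins (left out, the last holds). The fingers move at their own pace and stop on an object; "squeeze" is the grip in N (left out, the last holds). Time passes only in rows, so rows that do not move let the fingers close. It gives the time, the measured TCP pose, the force, the opening and the grip force at its end, in the units of the state.
- telemetry.read_state(): the state, without advancing time (a new reading comes with each control period).
- imaging.camera(name): name is "scene" or "side" or "wrist"; returns a dict with "img" (480x640x3 uint8, red, green, blue), "camera_matrix" (3x3 intrinsics, pixels), "R" (3x3) and "t" (3): a world point X has camera coordinates R X + t. Camera axes: x right, y down, z forward; pixel columns grow to the right and rows downward; lengths in m; the calibration is good to about 2 mm. A picture is of the moment at which its call begins. There is no depth.
- job.close_job(): hands the job in; it is judged then, once.
The state is a dict: "time": time; "joint_positions": joint angles; "joint_vel": joint speeds; "joint_torque": joint torques, N m; "ee_pos": TCP position; "eef_rot": TCP orientation; "ft_force": force on the tool from outside, world axes, zero at the start; "torque": the same for the moment, N m; "width": finger opening in m; "grip_force": force on a finger pad.
Only numpy, scipy, OpenCV 4.12 (cv2) and the standard library are available. Lean on these libraries where they do the work, as an engineer would, in place of code of your own. Each camera call takes 0.05 s, during which the arm holds its last target. There are 200 camera calls.

## Working session

There is one attempt and no reset: what is moved stays moved. The work goes in short steps, Python scripts to look and compute and a tool call to move; the robot and the scene stay as the last step left them, time stands still between calls to the robot, and variables do not carry over. Pictures are saved under pics/ and viewed, at most 10 in all, crops included, and the job is handed in when it is done.

Besides the shell and the picture viewer there is one more tool, called after "Emit:" in YAML: its name, and indented under it one key for each argument. move_arm: Moves the arm, as the interface text tells. Its arguments: {"type":"object","properties":{"steps":{"type":"array","items":{"type":"object","properties":{"dx":{"type":"number"},"dy":{"type":"number"},"dz":{"type":"number"},"spin":{"type":"number"}}}},"claw":{"type":"number"},"squeeze":{"type":"number"}},"required":["steps"]}

```bash
mkdir -p pics; ls; python3 - <<'E'
from bench import telemetry, imaging, job, r
import cv2,numpy as np,pickle
s=telemetry.read_state(); print(s, r.tips_ahead)
d={}
for n in ["scene","side","wrist"]:
    c=imaging.camera(n); d[n]=c
    print(n,c["camera_matrix"].tolist(),c["R"].tolist(),c["t"].tolist())
    cv2.imwrite(f"pics/{n}0.png",c["img"][:,:,::-1])
pickle.dump(d,open("c0.pkl","wb"))
E
```

```text
pics
{'time': 0.0, 'joint_positions': array([-1.30158281,  0.33291204, -0.06468175,  1.46092496,  0.02163759,
        1.34992229, -0.0884981 ]), 'joint_vel': array([ 0.00145306,  0.00117923, -0.00093203, -0.00153194, -0.00057786,
       -0.00026507, -0.00016639]), 'joint_torque': array([-1.19406759e-04, -6.23232150e+01,  2.45650409e-02, -3.89922452e+01,
       -6.14316668e-02,  3.94080975e-02,  1.45987897e-04]), 'ee_pos': array([0.17978064, 0.598458  , 0.40393645]), 'eef_rot': array([ 1.45382867e-01,  9.89375198e-01, -7.33315830e-04, -5.20310575e-05]), 'ft_force': array([ 0.33990093, -0.59315381,  0.71463938]), 'torque': array([-0.03913282, -0.04949113, -0.04693031]), 'grip_force': 0.0, 'width': 0.08698968250806413} 0.1822
scene [[485.8020724499656, 0.0, 317.3569869677965], [0.0, 485.8020724499656, 235.37998442231782], [0.0, 0.0, 1.0]] [[-0.8050159366146377, 0.5931897256094836, -0.008677051792149304], [0.49679318803314276, 0.6660578243638889, -0.5563843122586309], [-0.3242620392835467, -0.45220893847312327, -0.8308797782138441]] [0.47178452472339594, -0.2514386954636536, 1.4441753306855396]
side [[548.3137550276177, 0.0, 320.24456880404665], [0.0, 548.3137550276177, 240.28821097109773], [0.0, 0.0, 1.0]] [[0.7069150994000354, -0.7070450613686337, -0.018929433020129578], [-0.5183839691161936, -0.49970981058213204, -0.6939511263563964], [0.48119549333257455, 0.5003772440890922, -0.7197732356751158]] [-0.4195213952751, 0.3831019109068581, 1.0007863067779175]
wrist [[378.7430980816806, 0.0, 309.48457422276937], [0.0, 378.7430980816806, 233.5606762668849], [0.0, 0.0, 1.0]] [[0.28661264728870667, 0.9580460004038731, -0.0010254385916035978], [0.9303094360877604, -0.2780588662613614, 0.23918114478261826], [0.22886140683880477, -0.06950631628558686, -0.9709744221431246]] [-0.6244622270164122, -0.02923007847952209, 0.3886481783588591]
```

View pics/scene0.png

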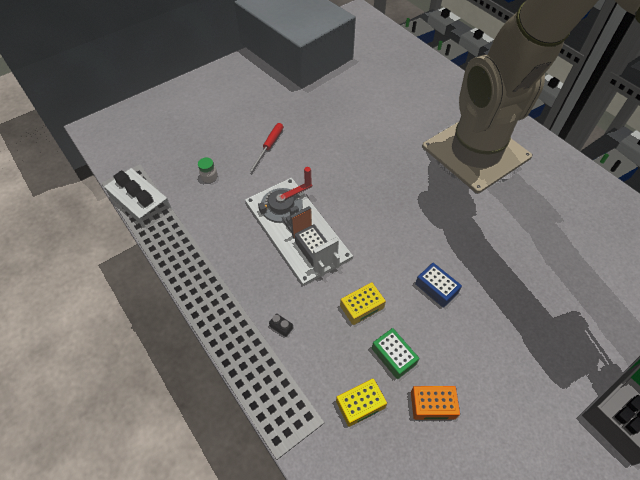

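View pics/side0.png

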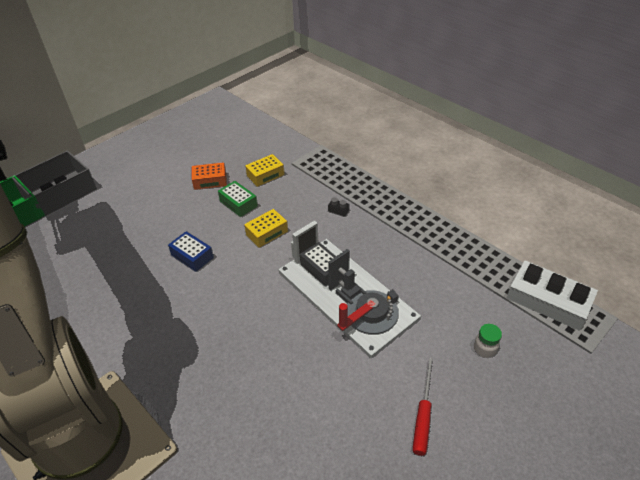

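The scene view shows green with a white lid at (396,352) and blue at (439,284). The look-alikes are yellow at (363,301) and (361,401), and orange at (435,402). The rig is around (300,230) with its lever grip at (308,177); the jar is at (207,168), the screwdriver at (268,145) and the plug at (281,324). Only the modules with white lids fit the description, so I'll check that in an enlarged crop.

```bash
python3 - <<'E'
import cv2,numpy as np,pickle
d=pickle.load(open("c0.pkl","rb"))
def crop(n,x,y,w,h,s):
    im=cv2.resize(d[n]["img"][y:y+h,x:x+w,::-1],None,fx=s,fy=s,interpolation=cv2.INTER_CUBIC)
    for k in range(0,w,10): cv2.line(im,(k*s,0),(k*s,6 if (x+k)%50 else 14),(0,0,255),1)
    for k in range(0,h,10): cv2.line(im,(0,k*s),(6 if (y+k)%50 else 14,k*s),(0,0,255),1)
    return im
a=crop("scene",240,160,130,130,0+3)
A=np.hstack([crop("scene",240,160,130,150,4)[:600],np.zeros((600,0,3),np.uint8)])
B=crop("scene",365,255,100,130,2)
B=np.vstack([B,np.zeros((0,200,3),np.uint8)])
C=np.zeros((600,800,3),np.uint8); C[:,:520]=A; C[:260,540:740]=B
C[300:560,525:795]=crop("side",280,215,135,130,2)[:260,:270]
cv2.imwrite("pics/crop1.png",C)
E
```

```text
(no output)
```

View pics/crop1.png

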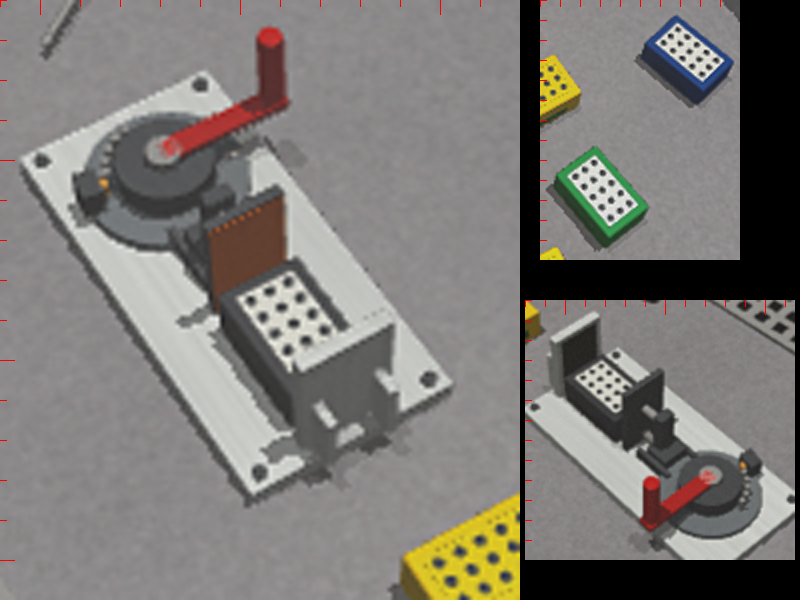

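```bash
cat > h.py <<'E'
import cv2,numpy as np,pickle
from scipy.optimize import minimize,least_squares
def proj(c,X):
    p=np.atleast_2d(X)@c["R"].T+c["t"]; q=p@c["camera_matrix"].T
    return q[:,:2]/q[:,2:]
def unproj(c,uv,z):
    C=-c["R"].T@c["t"]; d=c["R"].T@np.linalg.inv(c["camera_matrix"])@np.array([uv[0],uv[1],1.])
    return C+d*(z-C[2])/d[2]
def rot(a): return np.array([[np.cos(a),-np.sin(a)],[np.sin(a),np.cos(a)]])
def box(x,y,a,z0,z1,w=.06,l=.09):
    P=np.array([[-w,-l],[w,-l],[w,l],[-w,l]])/2@rot(a).T+[x,y]
    return np.vstack([np.c_[P,np.full(4,z)] for z in (z0,z1)])
def fit(cs,masks,x0,z0,z1):
    S=8
    def cost(p):
        e=0
        for c,m in zip(cs,masks):
            h=cv2.convexHull(proj(c,box(*p,z0,z1)).astype(np.float32))[:,0]
            g=np.zeros(m.shape,np.uint8); cv2.fillConvexPoly(g,np.round(h*256).astype(np.int32),255,cv2.LINE_AA,8)
            e+=np.abs(g/255.-m).sum()/m.sum()
        return e
    best=None
    for a in np.linspace(-1.5,1.5,9):
        s=np.array([x0[0],x0[1],a]); sim=np.vstack([s,s+[.02,0,0],s+[0,.02,0],s+[0,0,.3]])
        o=minimize(cost,s,method="Nelder-Mead",options=dict(initial_simplex=sim,xatol=1e-4,fatol=1e-4))
        if best is None or o.fun<best.fun: best=o
    return best.x,best.fun
def mask(img,col):
    i=img.astype(int);r,g,b=i[...,0],i[...,1],i[...,2]
    m=(g>r*1.5)&(g>b*1.3)&(g>50) if col=="green" else (b>r*1.6)&(b>g*1.35)&(b>50)
    return m.astype(np.uint8)
def blob(m,uv):
    n,l,st,ce=cv2.connectedComponentsWithStats(m,connectivity=8)
    ok=[k for k in range(1,n) if st[k,4]>100]
    k=min(ok,key=lambda k:np.hypot(*(ce[k]-uv)))
    cn,_=cv2.findContours((l==k).astype(np.uint8),0,2)
    o=np.zeros(m.shape,np.uint8); cv2.fillPoly(o,[cv2.convexHull(np.vstack(cn))],1); return o
E
python3 - <<'E'
from h import *
d=pickle.load(open("c0.pkl","rb")); sc,si=d["scene"],d["side"]
for n,u,v in(("green",(396,352),(237,197)),("blue",(439,284),(190,249))):
    ms=[blob(mask(sc["img"],n),u),blob(mask(si["img"],n),v)]
    x0=unproj(sc,u,.04)[:2]
    for cs,m in(([sc],ms[:1]),([si],ms[1:]),([sc,si],ms)): print(n,*[np.round(q,4) for q in fit(cs,m,x0,0,.04)],[int(k.sum()) for k in m])
P=np.array([[-75,-240],[75,-240],[75,70],[-75,70]])/1000
import itertools
uv=np.array([[245.5,200],[291.2,178],[353,256.2],[302.5,283]])
W=np.array([unproj(sc,u,.015)[:2] for u in uv]); print(W)
best=None
for k in range(4):
    for a in np.linspace(-3,3,7):
        o=least_squares(lambda p:(np.roll(P,k,0)@rot(p[2]).T+p[:2]-W).ravel(),[*W.mean(0),a])
        if best is None or o.cost<best[0].cost: best=(o,k)
print(best[0].x,best[0].fun,best[1])
for n,u,z in(("lever",(307,170),.114),("jar",(206,163),.06),("sd",(272,135),.02),("plug",(281,324),.02)): print(n,unproj(sc,u,z))
E
```

```text
green [0.6147 0.3272 0.0682] 0.1937 [1241]
green [ 0.6134  0.332  -0.1181] 0.2702 [791]
green [ 0.6122  0.3281 -0.1225] 0.4741 [1241, 791]
blue [0.413  0.26   0.2616] 0.3329 [956]
blue [0.4143 0.2659 0.0013] 0.2707 [971]
blue [0.4137 0.2622 0.0171] 0.6297 [956, 971]
[[ 0.65208055 -0.24171287]
 [ 0.50708592 -0.23148157]
 [ 0.52894922  0.0744257 ]
 [ 0.67556383  0.06058318]]
[ 0.58480525 -0.16932617 -3.21359173] [-0.14711657  0.00796333  0.14748943 -0.01305851  0.14792656 -0.00976893
 -0.14829942  0.01486412] 2
lever [ 0.50289607 -0.15636898  0.114     ]
jar [ 0.68528188 -0.38460316  0.06      ]
sd [ 0.45940046 -0.40140576  0.02      ]
plug [0.77868945 0.12032988 0.02      ]
```

```bash
cat >> h.py <<'E'
import json
def tcp():
    from bench import telemetry
    from scipy.spatial.transform import Rotation as Ro
    s=telemetry.read_state(); R=Ro.from_quat(s["eef_rot"]).as_matrix()
    return s,s["ee_pos"],np.arctan2(R[1,1],R[0,1])   # yaw: azimuth of tool y
def rows(p,y,target,yaw,n):
    """n equal rows from pose p,yaw y to target; tool y azimuth=yaw, tool x=yaw+90deg, tool z down"""
    d=(np.array(target)-p)/n; s=-((yaw-y+np.pi/2)%np.pi-np.pi/2)/n
    o=[]
    for k in range(n):
        a=y-s*k; ty=np.array([np.cos(a),np.sin(a)]); tx=np.array([-np.sin(a),np.cos(a)])
        o.append(dict(dx=round(float(d[:2]@tx)*100,2),dy=round(float(d[:2]@ty)*100,2),dz=round(-d[2]*100,2),spin=round(s,3)))
    return o
def show(target,yaw,n):
    s,p,y=tcp(); print("now",p.round(4),round(y,4),"t",s["time"]); print(json.dumps(rows(p,y,target,yaw,n)))
E
python3 -c "
from h import *
show([.5,.33,.404],0,11)"
```

```text
now [0.1797 0.5985 0.4041] 1.279 t 0.15
[{"dx": -3.49, "dy": -1.5, "dz": 0.0, "spin": 0.116}, {"dx": -3.64, "dy": -1.09, "dz": 0.0, "spin": 0.116}, {"dx": -3.74, "dy": -0.66, "dz": 0.0, "spin": 0.116}, {"dx": -3.79, "dy": -0.22, "dz": 0.0, "spin": 0.116}, {"dx": -3.79, "dy": 0.22, "dz": 0.0, "spin": 0.116}, {"dx": -3.74, "dy": 0.66, "dz": 0.0, "spin": 0.116}, {"dx": -3.64, "dy": 1.09, "dz": 0.0, "spin": 0.116}, {"dx": -3.49, "dy": 1.51, "dz": 0.0, "spin": 0.116}, {"dx": -3.29, "dy": 1.9, "dz": 0.0, "spin": 0.116}, {"dx": -3.05, "dy": 2.27, "dz": 0.0, "spin": 0.116}, {"dx": -2.76, "dy": 2.61, "dz": 0.0, "spin": 0.116}]
```

Emit:
move_arm:
  steps:
    - {"dx": -3.5, "dy": -1.5, "spin": 0.116}
    - {"dx": -3.6, "dy": -1.1, "spin": 0.116}
    - {"dx": -3.7, "dy": -0.7, "spin": 0.116}
    - {"dx": -3.8, "dy": -0.2, "spin": 0.116}
    - {"dx": -3.8, "dy": 0.2, "spin": 0.116}
    - {"dx": -3.7, "dy": 0.7, "spin": 0.116}
    - {"dx": -3.6, "dy": 1.1, "spin": 0.116}
    - {"dx": -3.5, "dy": 1.5, "spin": 0.116}
    - {"dx": -3.3, "dy": 1.9, "spin": 0.116}
    - {"dx": -3.1, "dy": 2.3, "spin": 0.116}
    - {"dx": -2.8, "dy": 2.6, "spin": 0.116}
    - {}
  claw: 8.7
  squeeze: 25

```text
$.steps[0]: bad value
```

```bash
python3 - <<'E'
from h import *
from bench import imaging
c=imaging.camera("wrist"); pickle.dump(c,open("w1.pkl","wb")); cv2.imwrite("pics/w1.png",c["img"][:,:,::-1])
s,p,y=tcp(); print(p,y,s["time"],s["joint_positions"].round(2),s["ft_force"])
d=pickle.load(open("c0.pkl","rb"))
for n,q in(("green",[.6125,.33,.04]),("blue",[.4135,.262,.04])):
    uv=proj(c,q)[0]; m=blob(mask(c["img"],n),uv); print(n,uv,m.sum(),*fit([c],[m],q[:2],0,.04))
show([.57,-.15,.404],0,11)
E
```

```text
[0.17977904 0.59851318 0.40425364] 1.2790130074825115 0.2 [-1.3   0.33 -0.06  1.46  0.02  1.35 -0.09] [ 0.83091647 -0.35133038 -0.63624895]
green [201.73598486 605.21218   ] 30985 [ 0.6125  0.33   -1.5   ] 1.0
blue [ 82.85709184 493.1378786 ] 10816 [ 0.4935  0.182  -1.2   ] 1.0
now [0.1798 0.5985 0.4043] 1.279 t 0.2
[{"dx": -5.35, "dy": -5.5, "dz": 0.0, "spin": 0.116}, {"dx": -5.96, "dy": -4.84, "dz": 0.0, "spin": 0.116}, {"dx": -6.48, "dy": -4.11, "dz": 0.0, "spin": 0.116}, {"dx": -6.91, "dy": -3.34, "dz": 0.0, "spin": 0.116}, {"dx": -7.25, "dy": -2.51, "dz": 0.0, "spin": 0.116}, {"dx": -7.49, "dy": -1.65, "dz": 0.0, "spin": 0.116}, {"dx": -7.63, "dy": -0.77, "dz": 0.0, "spin": 0.116}, {"dx": -7.67, "dy": 0.12, "dz": 0.0, "spin": 0.116}, {"dx": -7.61, "dy": 1.01, "dz": 0.0, "spin": 0.116}, {"dx": -7.44, "dy": 1.88, "dz": 0.0, "spin": 0.116}, {"dx": -7.17, "dy": 2.73, "dz": 0.0, "spin": 0.116}]
```

View pics/w1.png

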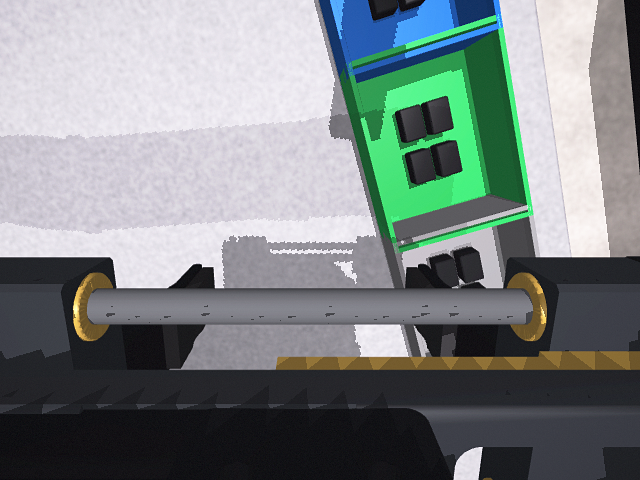

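The wrist image is of the start pose, since that move was refused. It shows only the bin, and the gripper hides everything below row 260, so only the upper half of the image is usable.

```bash
python3 -c "
from h import *
show([.5,.21,.404],0,12)"
```

```text
now [0.1798 0.5985 0.4043] 1.279 t 0.2
[{"dx": -3.49, "dy": -2.33, "dz": 0.0, "spin": 0.107}, {"dx": -3.72, "dy": -1.95, "dz": 0.0, "spin": 0.107}, {"dx": -3.9, "dy": -1.54, "dz": 0.0, "spin": 0.107}, {"dx": -4.04, "dy": -1.12, "dz": 0.0, "spin": 0.107}, {"dx": -4.14, "dy": -0.68, "dz": 0.0, "spin": 0.107}, {"dx": -4.19, "dy": -0.24, "dz": 0.0, "spin": 0.107}, {"dx": -4.19, "dy": 0.21, "dz": 0.0, "spin": 0.107}, {"dx": -4.14, "dy": 0.65, "dz": 0.0, "spin": 0.107}, {"dx": -4.05, "dy": 1.09, "dz": 0.0, "spin": 0.107}, {"dx": -3.91, "dy": 1.52, "dz": 0.0, "spin": 0.107}, {"dx": -3.73, "dy": 1.92, "dz": 0.0, "spin": 0.107}, {"dx": -3.5, "dy": 2.31, "dz": 0.0, "spin": 0.107}]
```

Emit:
move_arm:
  steps:
    - {"dx": -3.5, "dy": -2.3, "dz": 0, "spin": 0.107}
    - {"dx": -3.7, "dy": -2.0, "dz": 0, "spin": 0.107}
    - {"dx": -3.9, "dy": -1.5, "dz": 0, "spin": 0.107}
    - {"dx": -4.0, "dy": -1.1, "dz": 0, "spin": 0.107}
    - {"dx": -4.1, "dy": -0.7, "dz": 0, "spin": 0.107}
    - {"dx": -4.2, "dy": -0.2, "dz": 0, "spin": 0.107}
    - {"dx": -4.2, "dy": 0.2, "dz": 0, "spin": 0.107}
    - {"dx": -4.1, "dy": 0.7, "dz": 0, "spin": 0.107}
    - {"dx": -4.0, "dy": 1.1, "dz": 0, "spin": 0.107}
    - {"dx": -3.9, "dy": 1.5, "dz": 0, "spin": 0.107}
    - {"dx": -3.7, "dy": 1.9, "dz": 0, "spin": 0.107}
    - {"dx": -3.5, "dy": 2.3, "dz": 0, "spin": 0.107}
  claw: 8.7
  squeeze: 25

```text
time: 1.4
ee_pos: [0.4991, 0.2101, 0.4048]
eef_rot: [0.71, 0.704, 0.0, -0.0]
ft_force: [0.3, 0.5, -1.0]
width: 0.087
grip_force: 0.0
```

Emit:
move_arm:
  steps:
    - {"dx": 0, "dy": 0, "dz": 0, "spin": 0}
    - {"dx": 0, "dy": 0, "dz": 0, "spin": 0}

```text
time: 1.6
ee_pos: [0.4987, 0.2109, 0.4046]
eef_rot: [0.709, 0.705, -0.0, -0.0]
ft_force: [-0.5, 1.8, 0.5]
width: 0.087
grip_force: 0.0
```

```bash
python3 - <<'E'
from h import *
from bench import imaging
c=imaging.camera("wrist"); pickle.dump(c,open("w1.pkl","wb")); cv2.imwrite("pics/w2.png",c["img"][:,:,::-1])
s,p,y=tcp(); print(p,y,s["time"],s["joint_positions"].round(2),s["ft_force"])
for n,q in(("green",[.6125,.33,.04]),("blue",[.4135,.262,.04])):
    uv=proj(c,q)[0]; m=blob(mask(c["img"],n),uv); print(n,uv,m.sum(),*fit([c],[m],q[:2],0,.04))
show([.57,-.15,.5],-.074,9)
E
```

```text
[0.49804404 0.21209932 0.40458373] -0.003907308110018098 1.65 [-0.83  0.14  0.38  1.7  -0.06  1.3  -0.44] [-0.782957    1.32517334  0.16762521]
green [443.57648466  73.77150041] 8840 [ 0.61062671  0.3269348  -0.00392495] 0.06430219146482122
blue [214.20610501 156.8183762 ] 7359 [0.41495213 0.26091561 0.11792597] 0.05774814885867379
now [0.498  0.2121 0.4046] -0.0039 t 1.65
[{"dx": -4.02, "dy": 0.82, "dz": -1.06, "spin": 0.008}, {"dx": -4.01, "dy": 0.85, "dz": -1.06, "spin": 0.008}, {"dx": -4.01, "dy": 0.88, "dz": -1.06, "spin": 0.008}, {"dx": -4.0, "dy": 0.91, "dz": -1.06, "spin": 0.008}, {"dx": -3.99, "dy": 0.94, "dz": -1.06, "spin": 0.008}, {"dx": -3.99, "dy": 0.97, "dz": -1.06, "spin": 0.008}, {"dx": -3.98, "dy": 1.0, "dz": -1.06, "spin": 0.008}, {"dx": -3.97, "dy": 1.03, "dz": -1.06, "spin": 0.008}, {"dx": -3.96, "dy": 1.06, "dz": -1.06, "spin": 0.008}]
```

View pics/w2.png

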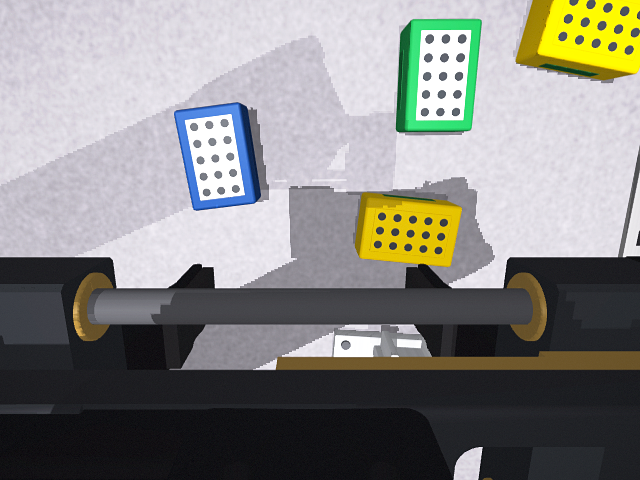

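The picture shows green at (440,75) and blue at (217,157), both with white lids, and the yellow look-alikes at (410,230) and (590,35). The two white-lidded ones are mine. Next I'll look at the rig from above.

Emit:
move_arm:
  steps:
    - {"dx": -4, "dy": 0.8, "dz": -1.1, "spin": 0.008}
    - {"dx": -4, "dy": 0.9, "dz": -1.1, "spin": 0.008}
    - {"dx": -4, "dy": 0.9, "dz": -1.1, "spin": 0.008}
    - {"dx": -4, "dy": 0.9, "dz": -1.1, "spin": 0.008}
    - {"dx": -4, "dy": 0.9, "dz": -1.1, "spin": 0.008}
    - {"dx": -4, "dy": 1.0, "dz": -1.1, "spin": 0.008}
    - {"dx": -4, "dy": 1.0, "dz": -1, "spin": 0.008}
    - {"dx": -4, "dy": 1.0, "dz": -1, "spin": 0.008}
    - {"dx": -4, "dy": 1.0, "dz": -1, "spin": 0.006}
    - {"dx": 0, "dy": 0, "dz": 0, "spin": 0}
    - {"dx": 0, "dy": 0, "dz": 0, "spin": 0}
    - {"dx": 0, "dy": 0, "dz": 0, "spin": 0}

```text
time: 2.85
ee_pos: [0.5693, -0.1492, 0.5002]
eef_rot: [0.732, 0.681, 0.0, -0.001]
ft_force: [0.1, 0.3, 0.2]
width: 0.0866
grip_force: 0.0
```

```bash
python3 - <<'E'
from h import *
from bench import imaging
c=imaging.camera("wrist"); pickle.dump(c,open("w3.pkl","wb"))
s,p,y=tcp(); print(p,y,s["time"],s["joint_positions"].round(2),s["ft_force"])
R=np.array([[np.cos(-.0745),-np.sin(-.0745)],[np.sin(-.0745),np.cos(-.0745)]])
for q,z in(([0,0],.055),([0,-.165],.05)): print(proj(c,[*(R@q+[.597,-.002]),z]))
im=c["img"][0:300,200:500,::-1]
cv2.imwrite("pics/w3.png",cv2.resize(im,(600,600),interpolation=cv2.INTER_CUBIC))
E
```

```text
[ 0.56928768 -0.14913601  0.50026348] -0.07141235668642043 2.9 [-0.37  0.24  0.68  1.43 -0.15  1.52  0.23] [ 0.02554722 -0.1014706   0.83296557]
[[326.80365082  57.5150899 ]]
[[324.48261332 213.18334238]]
```

View pics/w3.png

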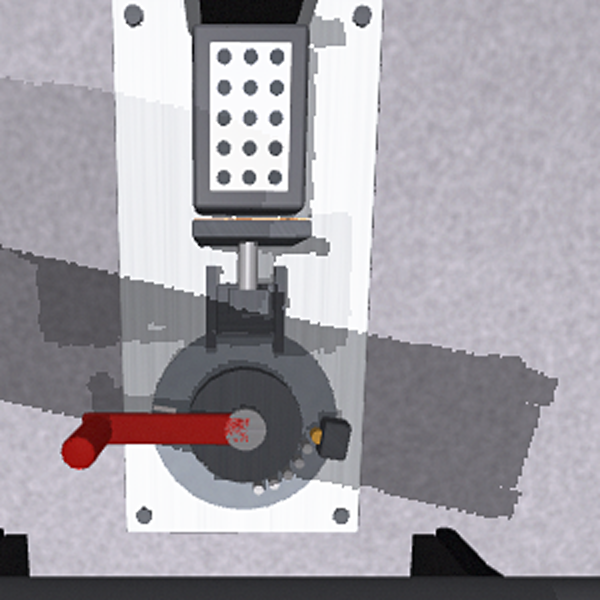

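The picture shows the grey lid centre at crop (250,116), the dial line at crop (163,409), the pivot at (245,428) and the red arm pointing left. The plate screws are at (133,15), (362,15), (145,516) and (341,516).

```bash
python3 - <<'E'
from h import *
c=pickle.load(open("w3.pkl","rb"))
w=lambda u,v,z: unproj(c,(200+u/2,v/2),z)[:2]
az=lambda d: np.degrees(np.arctan2(d[1],d[0]))*np.pi/180
S=[w(133,15,.015),w(362,15,.015),w(145,516,.015),w(341,516,.015)]
print("screws",np.round(S,4)); ax=(S[0]+S[1]-S[2]-S[3])/2; print("len",np.linalg.norm(ax),"yaw",az(ax)-np.pi/2, "widths",np.linalg.norm(S[1]-S[0]),np.linalg.norm(S[3]-S[2]))
L=[w(211,42,.055),w(291,42,.055),w(291,191,.055),w(209,191,.055)]
print("lid",np.round(L,4),"center",np.mean(L,0),w(250,117,.055),"yaw",az(L[0]+L[1]-L[2]-L[3])-np.pi/2)
u=ax/np.linalg.norm(ax); mid=np.mean(S,0); o=mid+u*.085; print("plate mid",mid,"origin",o,"pivot",o-u*.165)
for z in(.052,.06): print("pivot img",w(245,428,z))
e=w(95,428,.052); p=w(245,428,.052); print("arm az",az(e-p), "mark",w(163,409,.023), "az",az(w(163,409,.023)-(o-u*.165)),az(w(163,409,.023)-p), np.linalg.norm(w(163,409,.023)-p))
print("grip top",w(79,452,.114))
show([.6106,.3269,.30],-.004,11)
E
```

```text
screws [[ 0.5359  0.0613]
 [ 0.6618  0.0524]
 [ 0.5154 -0.227 ]
 [ 0.641  -0.2358]]
len 0.2889609897779225 yaw -0.07149951033972823 widths 0.12623680824513342 0.12586504927124376
lid [[ 0.5775  0.0337]
 [ 0.618   0.0309]
 [ 0.6146 -0.0406]
 [ 0.5712 -0.0375]] center [ 0.59529643 -0.00336252] [ 0.59507706 -0.00281065] yaw -0.0678160910076453
plate mid [ 0.58853184 -0.08725068] origin [ 0.59460412 -0.00246786] pivot [ 0.58281675 -0.16704628]
pivot img [ 0.5823376  -0.16695153]
pivot img [ 0.58217715 -0.16540577]
arm az 3.0713708679880223 mark [ 0.53377769 -0.15728944] az 2.9451965809502565 2.9451851104221842 0.049511823611109465
grip top [ 0.49834835 -0.16126539]
now [ 0.5693 -0.1491  0.5003] -0.0714 t 2.9
[{"dx": 4.34, "dy": 0.07, "dz": 1.82, "spin": -0.006}, {"dx": 4.34, "dy": 0.09, "dz": 1.82, "spin": -0.006}, {"dx": 4.34, "dy": 0.12, "dz": 1.82, "spin": -0.006}, {"dx": 4.34, "dy": 0.15, "dz": 1.82, "spin": -0.006}, {"dx": 4.34, "dy": 0.17, "dz": 1.82, "spin": -0.006}, {"dx": 4.34, "dy": 0.2, "dz": 1.82, "spin": -0.006}, {"dx": 4.34, "dy": 0.23, "dz": 1.82, "spin": -0.006}, {"dx": 4.34, "dy": 0.25, "dz": 1.82, "spin": -0.006}, {"dx": 4.33, "dy": 0.28, "dz": 1.82, "spin": -0.006}, {"dx": 4.33, "dy": 0.31, "dz": 1.82, "spin": -0.006}, {"dx": 4.33, "dy": 0.33, "dz": 1.82, "spin": -0.006}]
```

Emit:
move_arm:
  steps:
    - {"dx": 4.3, "dy": 0.1, "dz": 1.8, "spin": -0.006}
    - {"dx": 4.3, "dy": 0.1, "dz": 1.8, "spin": -0.006}
    - {"dx": 4.3, "dy": 0.1, "dz": 1.8, "spin": -0.006}
    - {"dx": 4.3, "dy": 0.1, "dz": 1.8, "spin": -0.006}
    - {"dx": 4.3, "dy": 0.2, "dz": 1.8, "spin": -0.006}
    - {"dx": 4.3, "dy": 0.2, "dz": 1.8, "spin": -0.006}
    - {"dx": 4.3, "dy": 0.2, "dz": 1.8, "spin": -0.006}
    - {"dx": 4.4, "dy": 0.3, "dz": 1.8, "spin": -0.006}
    - {"dx": 4.4, "dy": 0.3, "dz": 1.8, "spin": -0.006}
    - {"dx": 4.4, "dy": 0.3, "dz": 1.8, "spin": -0.006}
    - {"dx": 4.4, "dy": 0.3, "dz": 2, "spin": -0.007}
    - {"dx": 0, "dy": 0, "dz": 0, "spin": 0}

```text
time: 4.1
ee_pos: [0.6081, 0.3338, 0.296]
eef_rot: [0.706, 0.709, -0.002, -0.003]
ft_force: [-1.1, -0.8, -1.5]
width: 0.087
grip_force: 0.0
```

```bash
python3 - <<'E'
from h import *
from bench import imaging
c=imaging.camera("wrist"); print(c["img"].shape)
show([.6106,.3269,.194],-.004,3)
E
```

```text
(480, 640, 3)
now [0.6094 0.3301 0.2978] 0.0005 t 4.15
[{"dx": -0.11, "dy": 0.04, "dz": 3.46, "spin": 0.001}, {"dx": -0.11, "dy": 0.04, "dz": 3.46, "spin": 0.001}, {"dx": -0.11, "dy": 0.04, "dz": 3.46, "spin": 0.001}]
```

Emit:
move_arm:
  steps:
    - {"dx": 0, "dy": 0, "dz": 2, "spin": 0}
    - {"dx": 0, "dy": 0, "dz": 3, "spin": 0}
    - {"dx": 0, "dy": 0, "dz": 0, "spin": 0}
    - {"dx": 0, "dy": 0, "dz": 0, "spin": 0}
    - {"dx": 0, "dy": 0, "dz": 0, "spin": 0}

```text
time: 4.65
ee_pos: [0.6127, 0.3245, 0.2528]
eef_rot: [0.71, 0.704, 0.001, 0.0]
ft_force: [1.1, -0.3, 0.8]
width: 0.0869
grip_force: 0.0
```

```bash
python3 - <<'E'
from h import *
show([.6106,.3269,.194],-.004,2)
E
```

```text
now [0.6127 0.3245 0.2528] -0.0079 t 4.65
[{"dx": 0.12, "dy": -0.11, "dz": 2.94, "spin": -0.002}, {"dx": 0.12, "dy": -0.11, "dz": 2.94, "spin": -0.002}]
```

Emit:
move_arm:
  steps:
    - {"dx": 0, "dy": 0, "dz": 2.5, "spin": 0}
    - {"dx": 0, "dy": 0, "dz": 2, "spin": 0}
    - {"dx": 0, "dy": 0, "dz": 1.3, "spin": 0}
    - {"dx": 0, "dy": 0, "dz": 0, "spin": 0}
    - {"dx": 0, "dy": 0, "dz": 0, "spin": 0}
    - {"dx": 0, "dy": 0, "dz": 0, "spin": 0}
    - {"dx": 0, "dy": 0, "dz": 0, "spin": 0}

```text
time: 5.35
ee_pos: [0.6127, 0.3245, 0.194]
eef_rot: [0.71, 0.704, 0.001, 0.0]
ft_force: [-0.5, 0.4, 0.4]
width: 0.087
grip_force: 0.0
```

Emit:
move_arm:
  steps:
    - {"dx": 0.24, "dy": -0.2, "dz": 0, "spin": 0}
    - {"dx": 0, "dy": 0, "dz": 0, "spin": 0}
    - {"dx": 0, "dy": 0, "dz": 0, "spin": 0}
    - {"dx": 0, "dy": 0, "dz": 0, "spin": 0}

```text
time: 5.75
ee_pos: [0.6103, 0.3268, 0.1928]
eef_rot: [0.71, 0.704, 0.0, -0.0]
ft_force: [0.5, 0.1, 0.2]
width: 0.0871
grip_force: 0.0
```

Emit:
move_arm:
  steps:
    - {"dx": 0, "dy": 0, "dz": 0, "spin": 0}
    - {"dx": 0, "dy": 0, "dz": 0, "spin": 0}
    - {"dx": 0, "dy": 0, "dz": 0, "spin": 0}
    - {"dx": 0, "dy": 0, "dz": 0, "spin": 0}
    - {"dx": 0, "dy": 0, "dz": 0, "spin": 0}
    - {"dx": 0, "dy": 0, "dz": 0, "spin": 0}
  claw: 5.0
  squeeze: 25

```text
time: 6.35
ee_pos: [0.6104, 0.3267, 0.1928]
eef_rot: [0.71, 0.704, 0.0, 0.0]
ft_force: [1.5, 1.2, -1.3]
width: 0.0597
grip_force: 25.0
```

```bash
python3 - <<'E'
from h import *
s,p,y=tcp(); print(s["width"],s["grip_force"],p,y)
print(json.dumps(rows(p,y,[p[0],p[1],.34],y,4)))
print(json.dumps(rows(np.array([p[0],p[1],.34]),y,[.5952,-.003,.32],-.070,10)))
E
```

```text
0.059739834778954 24.99993364792317 [0.6104264  0.32670027 0.19275313] -0.008082323052656071
[{"dx": 0.0, "dy": 0.0, "dz": -3.68, "spin": -0.0}, {"dx": 0.0, "dy": 0.0, "dz": -3.68, "spin": -0.0}, {"dx": 0.0, "dy": 0.0, "dz": -3.68, "spin": -0.0}, {"dx": 0.0, "dy": 0.0, "dz": -3.68, "spin": -0.0}]
[{"dx": -3.3, "dy": -0.13, "dz": 0.2, "spin": 0.006}, {"dx": -3.3, "dy": -0.11, "dz": 0.2, "spin": 0.006}, {"dx": -3.3, "dy": -0.08, "dz": 0.2, "spin": 0.006}, {"dx": -3.3, "dy": -0.06, "dz": 0.2, "spin": 0.006}, {"dx": -3.3, "dy": -0.04, "dz": 0.2, "spin": 0.006}, {"dx": -3.3, "dy": -0.02, "dz": 0.2, "spin": 0.006}, {"dx": -3.3, "dy": -0.0, "dz": 0.2, "spin": 0.006}, {"dx": -3.3, "dy": 0.02, "dz": 0.2, "spin": 0.006}, {"dx": -3.3, "dy": 0.04, "dz": 0.2, "spin": 0.006}, {"dx": -3.3, "dy": 0.06, "dz": 0.2, "spin": 0.006}]
```

Emit:
move_arm:
  steps:
    - {"dx": 0, "dy": 0, "dz": -2, "spin": 0}
    - {"dx": 0, "dy": 0, "dz": -4, "spin": 0}
    - {"dx": 0, "dy": 0, "dz": -4, "spin": 0}
    - {"dx": 0, "dy": 0, "dz": -3, "spin": 0}
    - {"dx": 0, "dy": 0, "dz": -1.7, "spin": 0}

```text
time: 6.85
ee_pos: [0.6106, 0.3268, 0.3427]
eef_rot: [0.71, 0.704, 0.001, 0.0]
ft_force: [0.1, 0.9, -2.2]
width: 0.0598
grip_force: 25.0
```

Emit:
move_arm:
  steps:
    - {"dx": -2, "dy": -0.1, "dz": 0.2, "spin": 0.006}
    - {"dx": -3.3, "dy": -0.1, "dz": 0.2, "spin": 0.006}
    - {"dx": -4, "dy": -0.1, "dz": 0.2, "spin": 0.006}
    - {"dx": -4, "dy": -0.1, "dz": 0.2, "spin": 0.006}
    - {"dx": -4, "dy": 0, "dz": 0.2, "spin": 0.006}
    - {"dx": -4, "dy": 0, "dz": 0.2, "spin": 0.006}
    - {"dx": -4, "dy": 0, "dz": 0.2, "spin": 0.006}
    - {"dx": -3.5, "dy": 0, "dz": 0.2, "spin": 0.006}
    - {"dx": -2.5, "dy": 0.0, "dz": 0.2, "spin": 0.006}
    - {"dx": -1.7, "dy": 0.1, "dz": 0.2, "spin": 0.008}
    - {"dx": 0, "dy": 0, "dz": 0, "spin": 0}
    - {"dx": 0, "dy": 0, "dz": 0, "spin": 0}

```text
time: 8.05
ee_pos: [0.5962, -0.002, 0.3195]
eef_rot: [0.731, 0.682, 0.0, -0.0]
ft_force: [-0.2, 0.4, -2.6]
width: 0.0598
grip_force: 25.0
```

Emit:
move_arm:
  steps:
    - {"dx": 0, "dy": 0, "dz": 0, "spin": 0}
    - {"dx": 0, "dy": 0, "dz": 0, "spin": 0}
    - {"dx": 0, "dy": 0, "dz": 0, "spin": 0}

```text
time: 8.35
ee_pos: [0.5962, -0.002, 0.3197]
eef_rot: [0.731, 0.682, 0.0, -0.0]
ft_force: [0.5, -0.4, -3.1]
width: 0.0598
grip_force: 25.0
```

```bash
python3 - <<'E'
from h import *
show([.5952,-.003,.256],-.070,2)
E
```

```text
now [ 0.5962 -0.002   0.3197] -0.0685 t 8.35
[{"dx": -0.05, "dy": -0.05, "dz": 3.19, "spin": 0.001}, {"dx": -0.05, "dy": -0.05, "dz": 3.19, "spin": 0.001}]
```

Emit:
move_arm:
  steps:
    - {"dx": -0.1, "dy": -0.1, "dz": 2.5, "spin": 0}
    - {"dx": 0, "dy": 0, "dz": 2.5, "spin": 0}
    - {"dx": 0, "dy": 0, "dz": 1.5, "spin": 0}
    - {"dx": 0, "dy": 0, "dz": 0.4, "spin": 0}
    - {"dx": 0, "dy": 0, "dz": 0, "spin": 0}
    - {"dx": 0, "dy": 0, "dz": 0, "spin": 0}
    - {"dx": 0, "dy": 0, "dz": 0, "spin": 0}

```text
time: 9.05
ee_pos: [0.5955, -0.0039, 0.2518]
eef_rot: [0.731, 0.682, 0.001, 0.0]
ft_force: [0.2, 0.1, -1.7]
width: 0.06
grip_force: 25.0
```

Emit:
move_arm:
  steps:
    - {"dx": 0.05, "dy": 0, "dz": 0.25, "spin": 0}
    - {"dx": 0, "dy": 0, "dz": 0.1, "spin": 0}
    - {"dx": 0, "dy": 0, "dz": 0.05, "spin": 0}
    - {"dx": 0, "dy": 0, "dz": 0, "spin": 0}
    - {"dx": 0, "dy": 0, "dz": 0, "spin": 0}

```text
time: 9.55
ee_pos: [0.5952, -0.0033, 0.2477]
eef_rot: [0.731, 0.682, 0.0, -0.0]
ft_force: [-3.2, 0.4, 7.0]
width: 0.0601
grip_force: 25.0
```

Green is in contact, with 7 N pushing up. I'll release it and rise.

Emit:
move_arm:
  steps:
    - {"dx": 0, "dy": 0, "dz": -0.05, "spin": 0}
    - {"dx": 0, "dy": 0, "dz": 0, "spin": 0}
    - {"dx": 0, "dy": 0, "dz": 0, "spin": 0}
    - {"dx": 0, "dy": 0, "dz": 0, "spin": 0}
    - {"dx": 0, "dy": 0, "dz": 0, "spin": 0}
    - {"dx": 0, "dy": 0, "dz": -2, "spin": 0}
    - {"dx": 0, "dy": 0, "dz": -4, "spin": 0}
    - {"dx": 0, "dy": 0, "dz": -3, "spin": 0}
    - {"dx": 0, "dy": 0, "dz": 0, "spin": 0}
  claw: 8.7

```text
time: 10.45
ee_pos: [0.5962, -0.0039, 0.3416]
eef_rot: [0.732, 0.682, 0.003, 0.002]
ft_force: [-0.0, -0.4, 0.4]
width: 0.0873
grip_force: 0.0
```

```bash
python3 - <<'E'
from h import *
s,p,y=tcp();print(p,y,s["width"])
show([.415,.2609,.30],.118,9)
E
```

```text
[ 0.59619695 -0.00386681  0.34163882] -0.070372778461106 0.08725897228317489
now [ 0.5962 -0.0039  0.3416] -0.0704 t 10.45
[{"dx": 2.79, "dy": -2.22, "dz": 0.46, "spin": -0.021}, {"dx": 2.84, "dy": -2.16, "dz": 0.46, "spin": -0.021}, {"dx": 2.88, "dy": -2.1, "dz": 0.46, "spin": -0.021}, {"dx": 2.93, "dy": -2.04, "dz": 0.46, "spin": -0.021}, {"dx": 2.97, "dy": -1.97, "dz": 0.46, "spin": -0.021}, {"dx": 3.01, "dy": -1.91, "dz": 0.46, "spin": -0.021}, {"dx": 3.05, "dy": -1.85, "dz": 0.46, "spin": -0.021}, {"dx": 3.09, "dy": -1.78, "dz": 0.46, "spin": -0.021}, {"dx": 3.12, "dy": -1.72, "dz": 0.46, "spin": -0.021}]
```

Emit:
move_arm:
  steps:
    - {"dx": 2.8, "dy": -2.2, "dz": 0.4, "spin": -0.021}
    - {"dx": 2.8, "dy": -2.2, "dz": 0.4, "spin": -0.021}
    - {"dx": 2.9, "dy": -2.1, "dz": 0.5, "spin": -0.021}
    - {"dx": 2.9, "dy": -2.0, "dz": 0.5, "spin": -0.021}
    - {"dx": 3.0, "dy": -2.0, "dz": 0.5, "spin": -0.021}
    - {"dx": 3.0, "dy": -1.9, "dz": 0.5, "spin": -0.021}
    - {"dx": 3.0, "dy": -1.9, "dz": 0.5, "spin": -0.021}
    - {"dx": 3.1, "dy": -1.8, "dz": 0.5, "spin": -0.021}
    - {"dx": 3.1, "dy": -1.7, "dz": 0.4, "spin": -0.02}
    - {"dx": 0, "dy": 0, "dz": 0, "spin": 0}
    - {"dx": 0, "dy": 0, "dz": 0, "spin": 0}
    - {"dx": 0, "dy": 0, "dz": 0, "spin": 0}

```text
time: 11.65
ee_pos: [0.4136, 0.2595, 0.2951]
eef_rot: [0.665, 0.747, -0.0, 0.0]
ft_force: [1.1, -0.4, 0.7]
width: 0.0871
grip_force: 0.0
```

```bash
python3 - <<'E'
from h import *
from bench import imaging
show([.415,.2609,.194],.118,3)
a=imaging.camera("scene"); b=imaging.camera("side")
pickle.dump((a,b),open("p1.pkl","wb"))
f=lambda c,x,y:cv2.resize(c["img"][y:y+100,x:x+100,::-1],(400,400),interpolation=cv2.INTER_CUBIC)
cv2.imwrite("pics/stk1.png",np.hstack([f(a,265,180),f(b,275,190)]))
E
```

```text
now [0.4136 0.2595 0.2951] 0.1165 t 11.65
[{"dx": 0.04, "dy": 0.05, "dz": 3.37, "spin": -0.001}, {"dx": 0.04, "dy": 0.05, "dz": 3.37, "spin": -0.001}, {"dx": 0.04, "dy": 0.05, "dz": 3.37, "spin": -0.001}]
```

View pics/stk1.png

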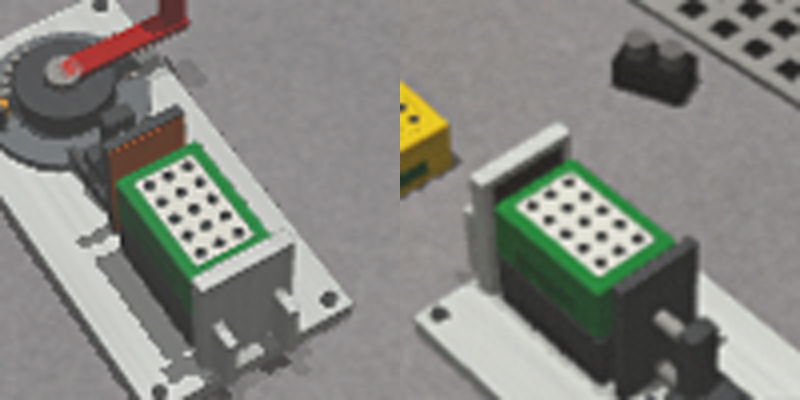

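Both views (lid at about (195,205) and (585,225) in the composite) show green standing flush and square on grey. Now blue.

Emit:
move_arm:
  steps:
    - {"dx": 0.12, "dy": 0.15, "dz": 3, "spin": 0}
    - {"dx": 0, "dy": 0, "dz": 3.5, "spin": 0}
    - {"dx": 0, "dy": 0, "dz": 2.5, "spin": 0}
    - {"dx": 0, "dy": 0, "dz": 1.2, "spin": 0}
    - {"dx": 0, "dy": 0, "dz": 0, "spin": 0}
    - {"dx": 0, "dy": 0, "dz": 0, "spin": 0}
    - {"dx": 0, "dy": 0, "dz": 0, "spin": 0}
    - {"dx": 0, "dy": 0, "dz": 0, "spin": 0}

```text
time: 12.55
ee_pos: [0.4149, 0.2621, 0.1944]
eef_rot: [0.664, 0.748, 0.001, 0.0]
ft_force: [-1.1, -0.3, -0.7]
width: 0.0868
grip_force: 0.0
```

```bash
python3 -c "
from h import *
show([.415,.2609,.194],.118,1)"
```

```text
now [0.4149 0.2621 0.1944] 0.1179 t 12.55
[{"dx": -0.12, "dy": -0.0, "dz": 0.04, "spin": -0.0}]
```

Emit:
move_arm:
  steps:
    - {"dx": -0.1, "dy": 0, "dz": 0, "spin": 0}
    - {"dx": 0, "dy": 0, "dz": 0, "spin": 0}
    - {"dx": 0, "dy": 0, "dz": 0, "spin": 0}
    - {"dx": 0, "dy": 0, "dz": 0, "spin": 0}
    - {"dx": 0, "dy": 0, "dz": 0, "spin": 0}
    - {"dx": 0, "dy": 0, "dz": 0, "spin": 0}
    - {"dx": 0, "dy": 0, "dz": 0, "spin": 0}
  claw: 5.0
  squeeze: 25

```text
time: 13.25
ee_pos: [0.4146, 0.2609, 0.1933]
eef_rot: [0.664, 0.748, 0.0, -0.0]
ft_force: [-0.6, -0.3, 1.5]
width: 0.0595
grip_force: 25.0
```

```bash
python3 - <<'E'
from h import *
s,p,y=tcp(); print(s["width"],s["grip_force"],p,y)
print(json.dumps(rows(np.array([p[0],p[1],.374]),y,[.5952,-.0033,.36],-.070,10)))
E
```

```text
0.05947965031517321 24.999569663777947 [0.41461366 0.26085359 0.19328787] 0.11801149042776193
[{"dx": -2.84, "dy": 1.48, "dz": 0.14, "spin": 0.019}, {"dx": -2.81, "dy": 1.54, "dz": 0.14, "spin": 0.019}, {"dx": -2.78, "dy": 1.59, "dz": 0.14, "spin": 0.019}, {"dx": -2.75, "dy": 1.64, "dz": 0.14, "spin": 0.019}, {"dx": -2.72, "dy": 1.69, "dz": 0.14, "spin": 0.019}, {"dx": -2.68, "dy": 1.74, "dz": 0.14, "spin": 0.019}, {"dx": -2.65, "dy": 1.79, "dz": 0.14, "spin": 0.019}, {"dx": -2.62, "dy": 1.84, "dz": 0.14, "spin": 0.019}, {"dx": -2.58, "dy": 1.89, "dz": 0.14, "spin": 0.019}, {"dx": -2.55, "dy": 1.94, "dz": 0.14, "spin": 0.019}]
```

Emit:
move_arm:
  steps:
    - {"dx": 0, "dy": 0, "dz": -2, "spin": 0}
    - {"dx": 0, "dy": 0, "dz": -4, "spin": 0}
    - {"dx": 0, "dy": 0, "dz": -4, "spin": 0}
    - {"dx": 0, "dy": 0, "dz": -4, "spin": 0}
    - {"dx": 0, "dy": 0, "dz": -3, "spin": 0}
    - {"dx": 0, "dy": 0, "dz": -1, "spin": 0}

```text
time: 13.85
ee_pos: [0.415, 0.2609, 0.376]
eef_rot: [0.664, 0.748, 0.002, 0.0]
ft_force: [0.9, 0.5, -3.7]
width: 0.0598
grip_force: 25.0
```

Emit:
move_arm:
  steps:
    - {"dx": -2.8, "dy": 1.5, "dz": 0.1, "spin": 0.019}
    - {"dx": -2.8, "dy": 1.5, "dz": 0.1, "spin": 0.019}
    - {"dx": -2.8, "dy": 1.6, "dz": 0.1, "spin": 0.019}
    - {"dx": -2.8, "dy": 1.6, "dz": 0.2, "spin": 0.019}
    - {"dx": -2.7, "dy": 1.7, "dz": 0.2, "spin": 0.019}
    - {"dx": -2.7, "dy": 1.7, "dz": 0.2, "spin": 0.019}
    - {"dx": -2.6, "dy": 1.8, "dz": 0.2, "spin": 0.019}
    - {"dx": -2.6, "dy": 1.9, "dz": 0.1, "spin": 0.019}
    - {"dx": -2.6, "dy": 1.9, "dz": 0.1, "spin": 0.018}
    - {"dx": -2.6, "dy": 1.9, "dz": 0.1, "spin": 0.018}
    - {"dx": 0, "dy": 0, "dz": 0, "spin": 0}
    - {"dx": 0, "dy": 0, "dz": 0, "spin": 0}

```text
time: 15.05
ee_pos: [0.5943, -0.0045, 0.3574]
eef_rot: [0.732, 0.681, -0.001, -0.001]
ft_force: [-0.6, 1.3, -3.7]
width: 0.0595
grip_force: 25.0
```

Emit:
move_arm:
  steps:
    - {"dx": 0, "dy": 0, "dz": 0, "spin": 0}
    - {"dx": 0, "dy": 0, "dz": 0, "spin": 0}
    - {"dx": 0, "dy": 0, "dz": 0, "spin": 0}

```text
time: 15.35
ee_pos: [0.5943, -0.003, 0.3591]
eef_rot: [0.731, 0.682, 0.0, -0.0]
ft_force: [-0.4, -1.0, -2.3]
width: 0.0601
grip_force: 25.0
```

```bash
python3 - <<'E'
from h import *
show([.5952,-.0033,.2923],-.070,2)
E
```

```text
now [ 0.5943 -0.003   0.3591] -0.0686 t 15.35
[{"dx": -0.01, "dy": 0.05, "dz": 3.34, "spin": 0.001}, {"dx": -0.01, "dy": 0.05, "dz": 3.34, "spin": 0.001}]
```

Emit:
move_arm:
  steps:
    - {"dx": 0, "dy": 0.1, "dz": 2.5, "spin": 0}
    - {"dx": 0, "dy": 0, "dz": 2.5, "spin": 0}
    - {"dx": 0, "dy": 0, "dz": 1.3, "spin": 0}
    - {"dx": 0, "dy": 0, "dz": 0.3, "spin": 0}
    - {"dx": 0, "dy": 0, "dz": 0, "spin": 0}
    - {"dx": 0, "dy": 0, "dz": 0, "spin": 0}
    - {"dx": 0, "dy": 0, "dz": 0, "spin": 0}
    - {"dx": 0, "dy": 0, "dz": 0, "spin": 0}

```text
time: 16.15
ee_pos: [0.5957, -0.004, 0.294]
eef_rot: [0.731, 0.682, 0.001, 0.0]
ft_force: [0.2, -0.3, -3.2]
width: 0.0597
grip_force: 25.0
```

Emit:
move_arm:
  steps:
    - {"dx": 0.05, "dy": -0.05, "dz": 0.3, "spin": 0}
    - {"dx": 0, "dy": 0, "dz": 0.15, "spin": 0}
    - {"dx": 0, "dy": 0, "dz": 0.1, "spin": 0}
    - {"dx": 0, "dy": 0, "dz": 0, "spin": 0}
    - {"dx": 0, "dy": 0, "dz": 0, "spin": 0}

```text
time: 16.65
ee_pos: [0.595, -0.0034, 0.2883]
eef_rot: [0.731, 0.682, 0.0, -0.0]
ft_force: [-4.2, 0.3, 5.7]
width: 0.0598
grip_force: 25.0
```

Emit:
move_arm:
  steps:
    - {"dx": 0, "dy": 0, "dz": -0.05, "spin": 0}
    - {"dx": 0, "dy": 0, "dz": 0, "spin": 0}
    - {"dx": 0, "dy": 0, "dz": 0, "spin": 0}
    - {"dx": 0, "dy": 0, "dz": 0, "spin": 0}
    - {"dx": 0, "dy": 0, "dz": 0, "spin": 0}
    - {"dx": 0, "dy": 0, "dz": -2, "spin": 0}
    - {"dx": 0, "dy": 0, "dz": -4, "spin": 0}
    - {"dx": 0, "dy": 0, "dz": -3, "spin": 0}
    - {"dx": 0, "dy": 0, "dz": 0, "spin": 0}
  claw: 8.7

```text
time: 17.55
ee_pos: [0.596, -0.0039, 0.3826]
eef_rot: [0.732, 0.682, 0.003, 0.002]
ft_force: [0.1, -0.6, 0.4]
width: 0.0868
grip_force: 0.0
```

```bash
python3 - <<'E'
from h import *
show([.4976,-.1608,.34],-1.2,9)
E
```

```text
now [ 0.596  -0.0039  0.3826] -0.0703 t 17.55
[{"dx": -1.82, "dy": -0.97, "dz": 0.47, "spin": 0.126}, {"dx": -1.92, "dy": -0.73, "dz": 0.47, "spin": 0.126}, {"dx": -2.0, "dy": -0.49, "dz": 0.47, "spin": 0.126}, {"dx": -2.04, "dy": -0.23, "dz": 0.47, "spin": 0.126}, {"dx": -2.06, "dy": 0.03, "dz": 0.47, "spin": 0.126}, {"dx": -2.04, "dy": 0.28, "dz": 0.47, "spin": 0.126}, {"dx": -1.99, "dy": 0.54, "dz": 0.47, "spin": 0.126}, {"dx": -1.9, "dy": 0.78, "dz": 0.47, "spin": 0.126}, {"dx": -1.79, "dy": 1.01, "dz": 0.47, "spin": 0.126}]
```

Emit:
move_arm:
  steps:
    - {"dx": -1.8, "dy": -1.0, "dz": 0.5, "spin": 0.125}
    - {"dx": -1.9, "dy": -0.7, "dz": 0.5, "spin": 0.125}
    - {"dx": -2.0, "dy": -0.5, "dz": 0.5, "spin": 0.125}
    - {"dx": -2.0, "dy": -0.2, "dz": 0.5, "spin": 0.126}
    - {"dx": -2.1, "dy": 0, "dz": 0.5, "spin": 0.126}
    - {"dx": -2.0, "dy": 0.3, "dz": 0.5, "spin": 0.126}
    - {"dx": -2.0, "dy": 0.5, "dz": 0.4, "spin": 0.126}
    - {"dx": -1.9, "dy": 0.8, "dz": 0.4, "spin": 0.126}
    - {"dx": -1.8, "dy": 1.0, "dz": 0.4, "spin": 0.126}
    - {"dx": 0, "dy": 0, "dz": 0, "spin": 0}
    - {"dx": 0, "dy": 0, "dz": 0, "spin": 0}
    - {"dx": 0, "dy": 0, "dz": 0, "spin": 0}

```text
time: 18.75
ee_pos: [0.4972, -0.1588, 0.3361]
eef_rot: [0.983, 0.185, 0.0, -0.0]
ft_force: [0.1, -0.5, -0.4]
width: 0.087
grip_force: 0.0
```

```bash
python3 - <<'E'
from h import *
from bench import imaging
s,p,y=tcp(); print(s["joint_positions"].round(2)); show([.4976,-.1608,.262],-1.2,3)
w=imaging.camera("wrist"); a=imaging.camera("scene"); b=imaging.camera("side")
pickle.dump((w,a,b),open("p2.pkl","wb"))
f=lambda c,x,y:cv2.resize(c["img"][y:y+100,x:x+100,::-1],(400,400),interpolation=cv2.INTER_CUBIC)
im=np.zeros((600,800,3),np.uint8)
im[:400]=np.hstack([f(a,265,170),f(b,275,180)])
im[400:,:533]=cv2.resize(w["img"][:240,:,::-1],(533,200))
cv2.imwrite("pics/stk2.png",im)
E
```

```text
[-0.55  0.2   0.86  1.86 -0.16  1.16 -0.83]
now [ 0.4972 -0.1588  0.3361] -1.1981 t 18.75
[{"dx": -0.01, "dy": 0.07, "dz": 2.47, "spin": 0.001}, {"dx": -0.01, "dy": 0.07, "dz": 2.47, "spin": 0.001}, {"dx": -0.01, "dy": 0.07, "dz": 2.47, "spin": 0.001}]
```

View pics/stk2.png

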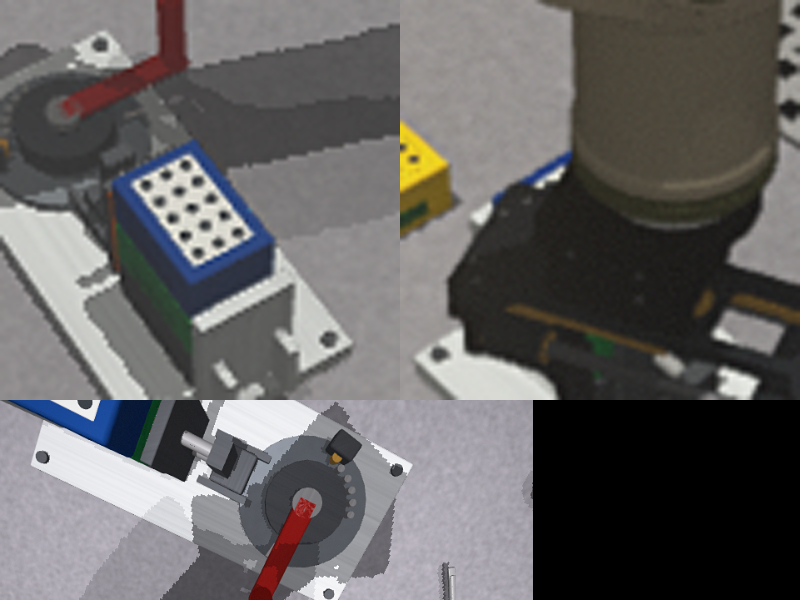

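In the scene view blue (lid at about (195,205)) is square on green; the side view is blocked by the gripper. The wrist view shows the lever still at rest. I'll descend over the grip and close on it.

Emit:
move_arm:
  steps:
    - {"dx": 0, "dy": 0.2, "dz": 2.5, "spin": 0}
    - {"dx": 0, "dy": 0, "dz": 3, "spin": 0}
    - {"dx": 0, "dy": 0, "dz": 1.9, "spin": 0}
    - {"dx": 0, "dy": 0, "dz": 0, "spin": 0}
    - {"dx": 0, "dy": 0, "dz": 0, "spin": 0}
    - {"dx": 0, "dy": 0, "dz": 0, "spin": 0}

```text
time: 19.5
ee_pos: [0.4981, -0.1616, 0.2634]
eef_rot: [0.983, 0.184, 0.001, 0.0]
ft_force: [0.7, 0.1, 0.3]
width: 0.0867
grip_force: 0.0
```

Emit:
move_arm:
  steps:
    - {"dx": 0, "dy": 0, "dz": 0, "spin": 0}
    - {"dx": 0, "dy": 0, "dz": 0, "spin": 0}
    - {"dx": 0, "dy": 0, "dz": 0, "spin": 0}
    - {"dx": 0, "dy": 0, "dz": 0, "spin": 0}
    - {"dx": 0, "dy": 0, "dz": 0, "spin": 0}
    - {"dx": 0, "dy": 0, "dz": 0, "spin": 0}
    - {"dx": 0, "dy": 0, "dz": 0, "spin": 0}
    - {"dx": 0, "dy": 0, "dz": 0, "spin": 0}
    - {"dx": 0, "dy": 0, "dz": 0, "spin": 0}
    - {"dx": 0, "dy": 0, "dz": 0, "spin": 0}
  claw: 1.0
  squeeze: 25

```text
time: 20.5
ee_pos: [0.4976, -0.1617, 0.2622]
eef_rot: [0.983, 0.184, 0.0, 0.0]
ft_force: [0.1, -0.0, 0.4]
width: 0.0168
grip_force: 25.0
```

```bash
cat > lev.py <<'E'
from h import *
P=np.array([.5825,-.1669]); mark=2.945
s,p,y=tcp(); d=p[:2]-P
print(p,y,s["width"],s["grip_force"],"r",np.hypot(*d),"rel",np.arctan2(d[1],d[0])%(2*np.pi)-mark,"F",s["ft_force"])
def arc(rels,spin=0):
    q=p[:2].copy(); o=[]
    for a in rels:
        g=P+.085*np.array([np.cos(mark+a),np.sin(mark+a)]); e=g-q; q=g
        o.append((round(float(e@[-np.sin(y),np.cos(y)])*100,2),round(float(e@[np.cos(y),np.sin(y)])*100,2)))
    print(o)
E
python3 - <<'E'
from lev import *
arc([.2,.25,.3,.35,.4,.45,.5,.55,.6])
E
```

```text
[ 0.49755656 -0.16166879  0.26223392] -1.2011109705308889 0.01683462069691395 25.000767284072936 r 0.08510436951617119 rel 0.1350857174955613 F [ 0.12837096 -0.00968843  0.39645061]
[(-0.2, 0.51), (-0.14, 0.4), (-0.12, 0.41), (-0.1, 0.41), (-0.08, 0.42), (-0.06, 0.42), (-0.04, 0.42), (-0.02, 0.42), (0.0, 0.42)]
```

Emit:
move_arm:
  steps:
    - {"dx": -0.2, "dy": 0.51, "dz": 0, "spin": 0}
    - {"dx": -0.14, "dy": 0.4, "dz": 0, "spin": 0}
    - {"dx": -0.12, "dy": 0.41, "dz": 0, "spin": 0}
    - {"dx": -0.1, "dy": 0.41, "dz": 0, "spin": 0}
    - {"dx": -0.08, "dy": 0.42, "dz": 0, "spin": 0}
    - {"dx": -0.06, "dy": 0.42, "dz": 0, "spin": 0}
    - {"dx": 0, "dy": 0, "dz": 0, "spin": 0}
    - {"dx": 0, "dy": 0, "dz": 0, "spin": 0}
    - {"dx": 0, "dy": 0, "dz": 0, "spin": 0}
    - {"dx": 0, "dy": 0, "dz": 0, "spin": 0}

```text
time: 21.5
ee_pos: [0.4992, -0.188, 0.2618]
eef_rot: [0.983, 0.184, -0.002, -0.001]
ft_force: [-7.7, 3.5, 6.6]
width: 0.017
grip_force: 25.0
```

```bash
python3 - <<'E'
from lev import *
arc([.5,.55,.6,.65,.7,.75])
E
```

```text
[ 0.49924783 -0.18795888  0.26184743] -1.2007860598527467 0.016972131563201338 24.97929067551013 r 0.08587433129477978 rel 0.4443485689428939 F [-7.70210772  3.47951327  6.56093387]
[(0.04, 0.48), (-0.02, 0.42), (0.0, 0.42), (0.02, 0.42), (0.05, 0.42), (0.07, 0.42)]
```

Emit:
move_arm:
  steps:
    - {"dx": -0.04, "dy": 0.42, "dz": -0.05, "spin": 0}
    - {"dx": -0.02, "dy": 0.42, "dz": 0, "spin": 0}
    - {"dx": 0, "dy": 0.42, "dz": 0, "spin": 0}
    - {"dx": 0.02, "dy": 0.42, "dz": 0, "spin": 0}
    - {"dx": 0.05, "dy": 0.42, "dz": 0, "spin": 0}
    - {"dx": 0.07, "dy": 0.42, "dz": 0, "spin": 0}
    - {"dx": 0, "dy": 0, "dz": 0, "spin": 0}
    - {"dx": 0, "dy": 0, "dz": 0, "spin": 0}
    - {"dx": 0, "dy": 0, "dz": 0, "spin": 0}
    - {"dx": 0, "dy": 0, "dz": 0, "spin": 0}

```text
time: 22.5
ee_pos: [0.5088, -0.2104, 0.2619]
eef_rot: [0.983, 0.184, -0.002, -0.002]
ft_force: [-9.7, 5.8, 6.2]
width: 0.017
grip_force: 25.0
```

```bash
python3 - <<'E'
from lev import *
arc([.8,.85,.9,.95])
E
```

```text
[ 0.50882929 -0.21044835  0.26186151] -1.2003178810162036 0.01697033201824612 24.97950026881881 r 0.08557938693526025 rel 0.7304583378332459 F [-9.68598053  5.79503479  6.20988865]
[(0.17, 0.57), (0.11, 0.41), (0.13, 0.4), (0.15, 0.4)]
```

Emit:
move_arm:
  steps:
    - {"dx": 0.09, "dy": 0.42, "dz": 0, "spin": 0}
    - {"dx": 0.11, "dy": 0.41, "dz": 0, "spin": 0}
    - {"dx": 0.13, "dy": 0.4, "dz": 0, "spin": 0}
    - {"dx": 0.15, "dy": 0.4, "dz": 0, "spin": 0}
    - {"dx": 0, "dy": 0, "dz": 0, "spin": 0}
    - {"dx": 0, "dy": 0, "dz": 0, "spin": 0}
    - {"dx": 0, "dy": 0, "dz": 0, "spin": 0}
    - {"dx": 0, "dy": 0, "dz": 0, "spin": 0}

```text
time: 23.3
ee_pos: [0.5196, -0.2241, 0.2619]
eef_rot: [0.983, 0.184, -0.002, -0.002]
ft_force: [-6.3, 5.0, 2.3]
width: 0.0174
grip_force: 25.0
```

```bash
python3 - <<'E'
from lev import *
arc([.975])
from bench import imaging
w=imaging.camera("wrist"); a=imaging.camera("scene"); b=imaging.camera("side")
f=lambda c,x,y:cv2.resize(c["img"][y:y+100,x:x+100,::-1],(400,400),interpolation=cv2.INTER_CUBIC)
im=np.zeros((600,800,3),np.uint8); im[:400,:400]=f(a,265,170); im[:400,400:]=f(b,290,190)
pickle.dump(w,open("w9.pkl","wb"))
im[400:,:533]=cv2.resize(w["img"][:240,:,::-1],(533,200))
cv2.imwrite("pics/lev.png",im)
E
```

```text
[ 0.51961181 -0.22408702  0.26191374] -1.2001845883283835 0.017370016725416444 24.979529156262288 r 0.08500164731824783 rel 0.9345464998726469 F [-6.33600166  5.02471057  2.28578451]
[(0.13, 0.32)]
```

View pics/lev.png

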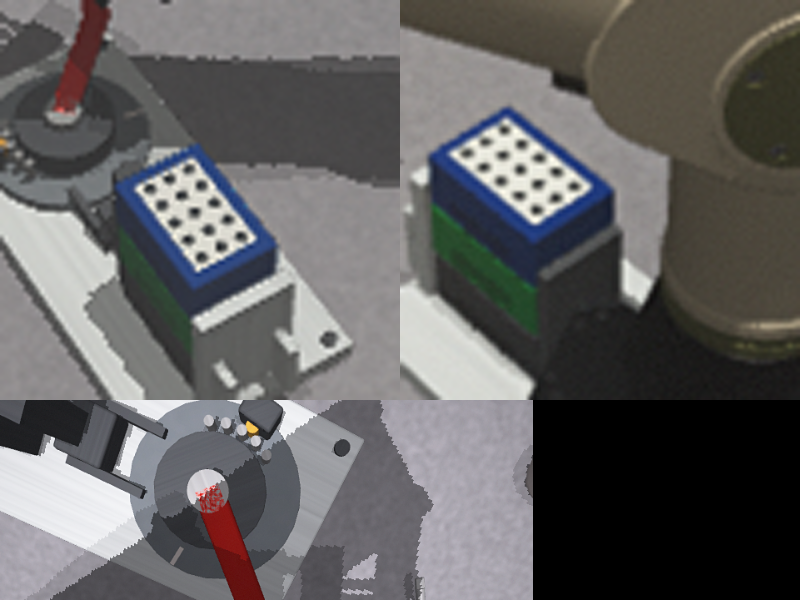

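The stack is still square (lids at (195,215) and (525,175)). The wrist crop shows the dial line at (177,556), the pivot at (208,491) and the arm running to (248,598). I'll measure the angle from line to arm and nudge to the notch.

Emit:
move_arm:
  steps:
    - {"dx": 0.05, "dy": 0.15, "dz": 0, "spin": 0}
    - {"dx": 0.05, "dy": 0.1, "dz": 0, "spin": 0}
    - {"dx": 0, "dy": 0, "dz": 0, "spin": 0}
    - {"dx": 0, "dy": 0, "dz": 0, "spin": 0}
    - {"dx": 0, "dy": 0, "dz": 0, "spin": 0}
    - {"dx": 0, "dy": 0, "dz": 0, "spin": 0}

```text
time: 24.05
ee_pos: [0.5212, -0.2261, 0.2619]
eef_rot: [0.983, 0.184, -0.002, -0.002]
ft_force: [-7.7, 4.3, 4.8]
width: 0.0173
grip_force: 25.0
```

```bash
python3 - <<'E'
from lev import *
c=pickle.load(open("w9.pkl","rb")); w=lambda u,v,z: unproj(c,(u*1.2,(v-400)*1.2),z)[:2]
p0=w(208,491,.054); m=w(177,556,.023); e=w(248,598,.052); az=lambda d:np.arctan2(d[1],d[0])%(2*np.pi)
print("before nudge: pivot",p0,"mark az",az(m-p0),az(m-P),"arm az",az(e-p0),"diff",az(e-p0)-az(m-p0))
E
```

```text
[ 0.521183   -0.22611923  0.26193331] -1.200358065646177 0.017275610701038713 24.982583415912814 r 0.08524489206667955 rel 0.9645889643803982 F [-7.68180792  4.25935601  4.84723219]
before nudge: pivot [ 0.58207673 -0.16851076] mark az 2.911053505834828 2.9447542660530375 arm az 3.8500952813401508 diff 0.9390417755053226
```

```bash
python3 - <<'E'
from bench import telemetry, job
print(abs(telemetry.read_state()["joint_vel"]).max())
print(job.close_job())
E
```

```text
0.0009283273522360262
the job is handed in; nothing more can be done
None
```

I stacked green on grey and blue on green, and handed the job in with the gripper still holding the lever on its third click, about 0.965 rad from the dial line; no verdict came back.

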